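# Unload the specimen scale and slide it into its charging dock

## Robot

A 6-joint arm with a two-finger parallel gripper is mounted at the origin on the work surface; the furniture and walls round the work are solid. World frame = base frame: x ahead of the robot, y to its left, z up, the work surface at z = 0. Lengths are in mm, angles in rad, forces in N, time in s.
With the tool pointing down it reaches from about 350 to 725 mm from the base axis. Payload 6 kg.
Tool frame: the origin (TCP) lies where the fingers leave the gripper's body, on its centre line; the fingertips stand 73 mm ahead of it and the grasp point (between the pads) lies 54 mm ahead of it; x points along the fingers, y is the direction in which the jaws open and shut, and the axes are right-handed (so a half turn about x gives the same grasp; the last joint's range is limited). The gripper opens to 85 mm and grips with 20 to 120 N. Pads are 22 mm wide; open, the fingers measure 114 mm over their backs; the gripper's body (76 mm by 85 mm) begins 54 mm behind the grasp point. The pads swing forward as they close: fully open they stand 13 mm farther back than shut.
Start: joints at [-0.924, 0.04, 0.085, 0, -1.615, -0.334], TCP at [184.648, -570.865, 303.861] pointing down, gripper open.
Joint ranges: [-2.56, 2.56], [-1.29, 2.01], [-1.08, 1.49], [-3.29, 1.98], [-2.81, -0.18], [-2.99, 2.99]. Speed limits (rad/s): [2.57, 2.57, 3.01, 3.14, 3.14, 3.14].

## Interface

Orientations are given as a unit quaternion [w, x, y, z].
In Python, from bench import * gives the robot as it stands.
- The arm moves only by the tool jog_arm, never from a script. Its argument "steps" is a list of rows, each a list of 7 numbers: the gripper command: -1 is fully open, 1 is shut, values between are in proportion, then the shift along the tool's x, y, z in cm, then the turn, a rotation vector about the tool's x, y, z in rad. A call has 1 to 5 rows; each row shifts and turns the commanded pose from where the row before left it, along the tool's axes as they then stand; what a row does not reach is not made up. A row lasts 1/10 s, in which the tool goes at most 50 mm and 8.59 degrees, less where a joint would pass 70% of its speed; a pose out of reach is approached as far as the arm can. A call with a gripper value outside its range is refused whole. The fingers move at their own pace and stop on an object; "grip_force" is the grip in N (left out, the last holds). Time passes only in rows, so rows that do not move let the fingers close. It gives the time, the measured TCP pose, the force and the opening at its end, in the units of the state.
- observe(): the state, without advancing time (a new reading comes with each control period).
- read_camera(name): name is "scene" or "top" or "wrist"; returns a dict with "pixels" (480x640x3 uint8, red, green, blue), "z_map" (480x640 float32, mm along the optical axis (not along the pixel's ray), 0 where there is no reading), "intrinsics" (3x3 intrinsics, pixels), "camera_from_world" (4x4, takes a point from world to camera coordinates). Camera axes: x right, y down, z forward; pixel columns grow to the right and rows downward; lengths in mm; the calibration is good to about 2 mm. A picture is of the moment at which its call begins.
- hand_in(): hands the job in, once; it reports no verdict.
The state is a dict: "clock": time; "qpos": joint angles; "qd": joint speeds; "tau": joint torques, N m; "tcp_pos": TCP position; "orientation": TCP orientation; "wrist_force": force on the tool from outside, world axes, zero at the start; "torque": the same for the moment, N m; "gripper_width": finger opening in mm.
Only numpy, scipy, OpenCV 4.12 (cv2) and the standard library are available. Lean on these libraries where they do the work, as an engineer would, in place of code of your own. Each camera call takes 0.05 s, during which the arm holds its last target. There are 200 camera calls.

## Task

The specimen has been weighed. Lift the white handled pail off the scale, keep it upright, and stand it in the middle of the round green mat without dropping it. Then, keeping it flat on the table, slide the empty scale rear first into its charging dock until it is fully home against the sprung contact bar, and leave the other things standing where they are.

Things in the scene. Friction and masses are not known exactly. Their poses are not given: they have to be found in the camera images.
- pail: loose white round specimen pail with a teal lid and a stiff teal handle arching over it, 0.25 to 0.5 kg; 101 mm across the lid, 82 mm across the base; lid top 104 mm, handle top 155 mm above the base. Origin: centre of its underside, z up. It starts on the scale's steel pan.
- pail_grip (a point): middle of the pail's handle bar, 149 mm above its base. The bar is level, 13 mm thick (along the pail's x), 12 mm high, 76 mm long (along the pail's y), with 39 mm of free space under it; pinch it from above, fingers closing along the pail's x.
- scale: loose light-grey bench scale, 130 mm deep (x), 140 mm wide (y, over dark side strips), 0.7 to 1.1 kg, too wide to grasp. Housing 26 mm high with a flat front face (x = -65 mm, 4 to 26 mm up, 132 mm wide); steel pan 98 x 120 mm, top at 39 mm, centred at x = 14 mm. Origin: centre of its underside. x points from the front (display, two buttons) to the rear (brass contacts).
- scale_contacts (a point): middle of the brass contacts on the scale's rear face, 65 mm from its origin along its x, 18 mm up.
- dock: dark-grey charging dock fixed to the table: back block and two 34 mm high cheeks, 145 mm apart inside, flaring to 190 mm at the mouth, 66 mm before its origin. Sprung rollers in the cheeks click into notches in the scale's sides when home; about 10 to 15 N carries it in. Origin: where the scale's origin is when home, the scale's x along the dock's x. x points from the mouth to the back block.
- dock_contacts (a point): where the scale's contacts are when it is home: 65 mm from the dock's origin along its x, 18 mm up.
- dock_bar (a joint): travel (m) of the dock's sprung contact bar: 0 when free, grows as the scale's rear presses it; about 0.007 when the scale is home.
- mat: round green bench mat fixed to the table, 142 mm across, 4 mm thick. Origin: centre of its underside.
- stain_red: bystander: 98 mm high dropper bottle with a red cap, 37 mm across. Origin: centre of its underside.
- timer: bystander: white lab timer standing on its base, 28 x 66 mm, 50 mm high. Origin: centre of its underside.
- vial: bystander: clear glass vial with a white cap, 29 mm across, 59 mm high. Origin: centre of its underside.

How it is judged:
By the outcome, as a careful person would: the job done as asked, in the order asked, and still so for the second after the job is handed in, with the robot touching nothing.
It also fails if it takes over 66 s, if anything falls off the work surface, if the arm or the gripper's body presses on something with over 40 N, if the wrist force passes 120 N, or if a joint passes its speed limit or range.

## Working session

There is one attempt and no reset: what is moved stays moved. The work goes in short steps, Python scripts to look and compute and a tool call to move; the robot and the scene stay as the last step left them, time stands still between calls to the robot, and variables do not carry over. Pictures are saved under pics/ and viewed, about 8 in all and at most 12, crops included, and the job is handed in when it is done.

Besides the shell and the picture viewer there is one more tool, called after ">>>" in YAML: its name, and indented under it one key for each argument. jog_arm: Moves the arm, as the interface text tells. Its arguments: {"type":"object","properties":{"steps":{"type":"array"},"grip_force":{"type":"number"}},"required":["steps"]}

```bash
mkdir -p pics; ls
python3 - <<'E'
from bench import *
import cv2,numpy as np,pickle
s=observe();print(s)
ims=[]
for n in("scene","top"):
    c=read_camera(n);pickle.dump(c,open(f"{n}0.pkl","wb"))
    cv2.imwrite(f"pics/{n}0.png",c["pixels"][:,:,::-1])
    print(n,c["intrinsics"],np.linalg.inv(c["camera_from_world"]).round(3), (c["z_map"]>0).mean())
E
```

```text
pics
{'clock': 0.0, 'qpos': array([-9.24317513e-01,  4.08636090e-02,  8.37979333e-02, -4.35084134e-04,
       -1.61553885e+00, -3.33710209e-01]), 'qd': array([-0.00080877,  0.00012406, -0.00116023,  0.00094064,  0.00067216,
        0.00065669]), 'tau': array([-1.36953354e-04, -3.68203461e+01,  3.47414482e+01,  6.93241194e+00,
       -5.47553107e-03,  5.52048519e-06]), 'tcp_pos': array([ 184.63738495, -570.67044359,  302.84793578]), 'orientation': array([ 0.69831118, -0.10950046,  0.69864185,  0.11077322]), 'wrist_force': array([ 0.23791947, -0.10267375,  0.2114344 ]), 'torque': array([ 0.03996582,  0.02724268, -0.00743882]), 'gripper_width': 85.50957257209845}
scene [[529.8883093    0.         317.62445721]
 [  0.         529.8883093  233.99017414]
 [  0.           0.           1.        ]] [[-5.19000e-01 -4.36000e-01  7.35000e-01 -3.24860e+02]
 [-8.55000e-01  2.61000e-01 -4.49000e-01  6.24757e+02]
 [ 4.00000e-03 -8.61000e-01 -5.08000e-01  6.81413e+02]
 [ 0.00000e+00  0.00000e+00  0.00000e+00  1.00000e+00]] 0.9958170572916667
top [[562.50561749   0.         322.2926334 ]
 [  0.         562.50561749 234.75673098]
 [  0.           0.           1.        ]] [[-2.800000e-02 -9.980000e-01  6.200000e-02  3.775290e+02]
 [-1.000000e+00  2.700000e-02 -8.000000e-03  1.587410e+02]
 [ 6.000000e-03 -6.200000e-02 -9.980000e-01  1.621627e+03]
 [ 0.000000e+00  0.000000e+00  0.000000e+00  1.000000e+00]] 0.9961067708333333
```

View pics/top0.png

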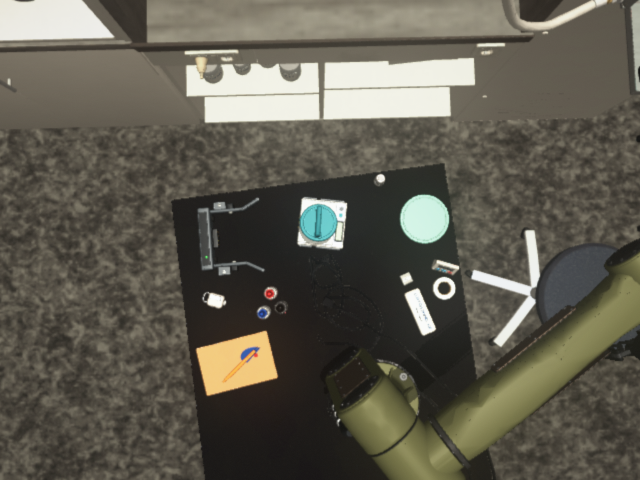

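View pics/scene0.png

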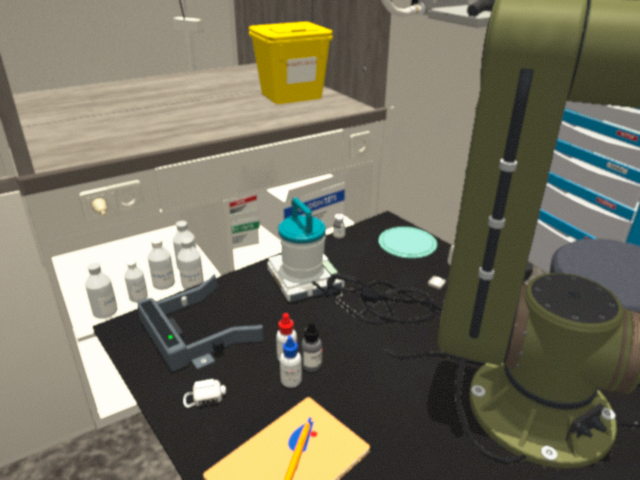

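```bash
cat > h.py <<'E'
import numpy as np,cv2,pickle
def ray(c,u,v,z):
    "world points on plane z from pixels"
    T=np.linalg.inv(c["camera_from_world"]);K=c["intrinsics"]
    d=np.linalg.inv(K)@np.vstack([np.ravel(u),np.ravel(v),np.ones(np.size(u))])
    d=T[:3,:3]@d;o=T[:3,3:]
    return (o+d*(z-o[2])/d[2]).T
def cloud(c):
    h,w=c["z_map"].shape;u,v=np.meshgrid(np.arange(w),np.arange(h))
    p=np.linalg.inv(c["intrinsics"])@np.vstack([u.ravel(),v.ravel(),np.ones(h*w)])*c["z_map"].ravel()
    T=np.linalg.inv(c["camera_from_world"])
    return (T[:3,:3]@p+T[:3,3:]).T.reshape(h,w,3)
def proj(c,P):
    q=c["camera_from_world"]@np.append(P,1);q=c["intrinsics"]@q[:3];return q[:2]/q[2]
E
python3 - <<'E'
from h import *
for n in("top","scene"):
    c=pickle.load(open(n+"0.pkl","rb"));P=cloud(c)
    hsv=cv2.cvtColor(c["pixels"],cv2.COLOR_RGB2HSV)
    m=((hsv[...,0]>75)&(hsv[...,0]<100)&(hsv[...,1]>60)&(hsv[...,2]>60)).astype(np.uint8)
    k,l,st,ce=cv2.connectedComponentsWithStats(m)
    for i in range(1,k):
        if st[i,4]>60:
            q=P[l==i];print(n,st[i],ce[i].round(1),np.percentile(q,[2,50,98],axis=0).round(0).tolist())
            if n=="top":
                z=4 if ce[i][0]>390 else 104
                print(ray(c,*ce[i],z).round(1), cv2.minAreaRect(ray(c,*np.nonzero(l==i)[::-1],z)[:,:2].astype(np.float32)))
c=pickle.load(open("top0.pkl","rb"))
P=cloud(c)
hsv=cv2.cvtColor(c["pixels"],cv2.COLOR_RGB2HSV)
# handle: high points near pail
h=(P[...,2]>125)&(P[...,2]<175)&(abs(np.arange(640)-320)<40)[None]&(abs(np.arange(480)-222)<40)[:,None]
v,u=np.nonzero(h);print("handle",cv2.minAreaRect(ray(c,u,v,155)[:,:2].astype(np.float32)),len(u),P[h][:,2].max())
# dock tall pixels
d=(P[...,2]>15)&(P[...,2]<50);d[:,300:]=0;d[:190]=0;d[285:]=0;d[:,:180]=0
v,u=np.nonzero(d);print("dock",P[d].min(0),P[d].max(0))
a=cv2.resize(c["pixels"][160:300,180:480],None,fx=2.6,fy=2.6,interpolation=cv2.INTER_CUBIC)
cv2.imwrite("pics/top_crop.png",a[:,:,::-1])
E
```

```text
top [ 299  204   39   37 1088] [318.  222.4] [[458.0, 113.0, 137.0], [501.0, 158.0, 145.0], [545.0, 203.0, 197.0]]
[[505.2 158.  104. ]] ((504.98797607421875, 157.94522094726562), (97.81024169921875, 97.79801940917969), 43.42107009887695)
scene [562 108  78  39 853] [595. 125.] [[557.0, -1198.0, 35.0], [731.0, -1181.0, 56.0], [867.0, -1166.0, 79.0]]
scene [ 555  138   85   46 1004] [595.5 159.4] [[517.0, -1196.0, -84.0], [694.0, -1179.0, -61.0], [864.0, -1164.0, -39.0]]
scene [ 547  171   93   74 1282] [599.9 203.4] [[469.0, -1220.0, -307.0], [619.0, -1177.0, -205.0], [861.0, -1160.0, -173.0]]
scene [ 278  197   48   47 1372] [301.1 224.9] [[453.0, 115.0, 130.0], [487.0, 164.0, 144.0], [543.0, 207.0, 194.0]]
scene [538 208  57  32 549] [562.3 225.6] [[404.0, -1195.0, -393.0], [744.0, -1182.0, -366.0], [862.0, -769.0, -125.0]]
scene [ 378  226   60   33 1515] [407.1 242. ] [[447.0, -212.0, -1.0], [508.0, -143.0, 5.0], [581.0, -79.0, 8.0]]
handle ((501.9576416015625, 156.6290740966797), (96.82877349853516, 94.49207305908203), 88.4542465209961) 965 168.1924417690659
dock [378.03141301 211.83545078  15.04418292] [589.53101949 496.83565558  49.98078302]
```

View pics/top_crop.png

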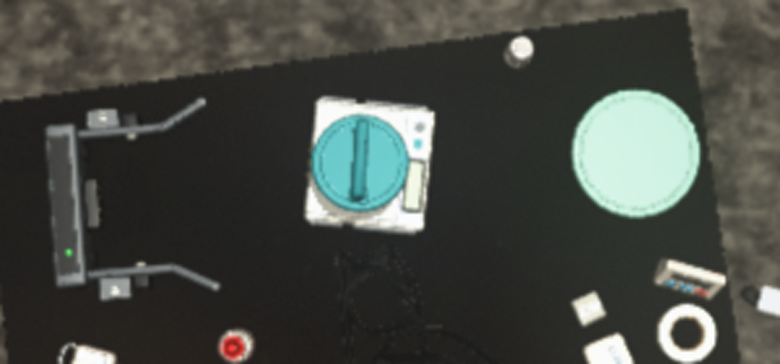

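```bash
cat >> h.py <<'E'
def px(x,y): return 180+(np.array(x)+.5)/2.6-.5,160+(np.array(y)+.5)/2.6-.5
E
python3 - <<'E'
from h import *
c=pickle.load(open("top0.pkl","rb"));P=cloud(c)
hsv=cv2.cvtColor(c["pixels"],cv2.COLOR_RGB2HSV)
# table calibration offset
print("table z",np.median(P[240:300,350:390,2]))
m=((hsv[...,0]>60)&(hsv[...,0]<100)&(hsv[...,1]>30)&(hsv[...,2]>60));m[:,:390]=0;m[:185]=0;m[260:]=0
v,u=np.nonzero(m);q=ray(c,u,v,4)[:,:2];print("mat",q.mean(0),np.ptp(q,axis=0))
m=((hsv[...,0]>75)&(hsv[...,0]<100)&(hsv[...,1]>60)&(hsv[...,2]>60));m[:,:290]=0;m[:,345:]=0;m[:200]=0;m[245:]=0
v,u=np.nonzero(m);q=ray(c,u,v,143)[:,:2];print("lid",q.mean(0),np.ptp(q,axis=0))
print("bar ends z194",ray(c,*px([361,356],[120,202]),194).round(1).tolist())
sc=ray(c,*px([316,435,427,305],[97,107,233,222]),26);print("scale TL(rear far),TR,BR,BL",sc.round(1).tolist(),sc.mean(0))
print("dock block back L,R; front",ray(c,*px([47,60,75,86],[128,286,126,280]),34).round(1).tolist())
print("cheek inner far",ray(c,*px([80,165,205,88,172,217],[135,128,102,272,265,288]),34).round(1).tolist())
print("vial,red,timer",ray(c,*px([519,235,690],[48,346,275]),50).round(1).tolist())
E
```

```text
table z 0.0645264735389901
mat [ 516.21511466 -148.79507787] [145.68339144 145.49077046]
lid [502.1048107 157.5421535] [ 95.72752122 111.22528728]
bar ends z194 [[539.9, 155.5, 194.0], [459.5, 162.6, 194.0]]
scale TL(rear far),TR,BR,BL [[585.7, 203.8, 26.0], [571.1, 73.5, 26.0], [433.1, 86.4, 26.0], [448.8, 219.2, 26.0]] [509.67497581 145.73832641  26.        ]
dock block back L,R; front [[558.6, 497.3, 34.0], [386.4, 485.6, 34.0], [559.9, 466.8, 34.0], [392.1, 457.4, 34.0]]
cheek inner far [[549.9, 461.5, 34.0], [555.1, 368.9, 34.0], [582.4, 324.7, 34.0], [400.7, 455.1, 34.0], [405.7, 364.1, 34.0], [379.5, 315.9, 34.0]]
vial,red,timer [[630.1, -18.2, 50.0], [317.1, 296.4, 50.0], [379.4, -193.6, 50.0]]
```

```bash
cat >> h.py <<'E'
from scipy.spatial.transform import Rotation as R
def goal(s,xyz,yaw=None):
    """delta in tool axes (cm, rad) to bring TCP to xyz, with tool x down and jaw (tool y) along yaw deg (mod 180)"""
    q=s["orientation"];r=R.from_quat([q[1],q[2],q[3],q[0]]);M=r.as_matrix()
    jaw=np.degrees(np.arctan2(M[1,1],M[0,1]))
    out=dict(d=(M.T@(np.array(xyz)-s["tcp_pos"])/10).round(2),jaw=jaw.round(2),tilt=M[:,0].round(3),q=s["qpos"].round(2))
    if yaw is not None:
        y=np.radians(yaw+180*np.round((jaw-yaw)/180))
        x=np.array([0,0,-1.]);yy=np.array([np.cos(y),np.sin(y),0]);G=np.c_[x,yy,np.cross(x,yy)]
        out["rot"]=R.from_matrix(M.T@G).as_rotvec().round(3)
    out["M"]=M.round(2).tolist()
    return out
E
python3 - <<'E'
from bench import *
from h import *
print(goal(observe(),[502,158,330],85))
E
```

```text
{'d': array([-2.61, 59.57, 52.62]), 'jaw': np.float64(107.92), 'tilt': array([-0.001,  0.002, -1.   ]), 'q': array([-0.92,  0.04,  0.08, -0.  , -1.62, -0.33]), 'rot': array([ 0.4  , -0.   , -0.002]), 'M': [[-0.0, -0.31, 0.95], [0.0, 0.95, 0.31], [-1.0, 0.0, -0.0]]}
```

>>> jog_arm:
  steps:
    - [-1,-0.5,0,4,0,0,0]
    - [-1,-0.5,1,4,0,0,0]
    - [-1,-0.5,2,3.5,0,0,0]
    - [-1,-0.5,3,3,0,0,0]
    - [-1,-0.6,3.5,2.5,0,0,0]

```text
clock: 0.6
tcp_pos: [318.2, -426.7, 328.6]
orientation: [0.698, -0.109, 0.699, 0.111]
wrist_force: [1.1, 0.8, 0.8]
gripper_width: 85.4
```

>>> jog_arm:
  steps:
    - [-1,0,3.5,2.4,0,0,0]
    - [-1,0,3.5,2.4,0,0,0]
    - [-1,0,3.5,2.4,0,0,0]
    - [-1,0,3.5,2.4,0,0,0]
    - [-1,0,3.5,2.4,0,0,0]

```text
clock: 1.1
tcp_pos: [377.5, -223.1, 329.6]
orientation: [0.698, -0.11, 0.698, 0.11]
wrist_force: [1.2, -0.8, 0.2]
gripper_width: 85.2
```

>>> jog_arm:
  steps:
    - [-1,0,3.5,2.4,0,0,0]
    - [-1,0,3.5,2.4,0.1,0,0]
    - [-1,0,3.5,2.4,0.1,0,0]
    - [-1,0,3.5,2.4,0.1,0,0]
    - [-1,0,0,0,0.1,0,0]

```text
clock: 1.6
tcp_pos: [438.6, -63.0, 328.6]
orientation: [0.706, 0.031, 0.707, -0.03]
wrist_force: [-0.3, -0.1, -0.3]
gripper_width: 85.2
```

Run:
```python
from bench import *
from h import *
s=observe();print(s["clock"],s["tcp_pos"],goal(s,[502,158,330],85))
```

```text
1.6 [438.64718462 -62.9959474  328.57935307] {'d': array([-0.14, 22.56,  4.4 ]), 'jaw': np.float64(85.05), 'tilt': array([-0.002,  0.001, -1.   ]), 'q': array([ 0.32, -0.38, -0.24, -0.  , -1.71, -1.97]), 'rot': array([ 0.001, -0.002, -0.001]), 'M': [[-0.0, 0.09, 1.0], [0.0, 1.0, -0.09], [-1.0, 0.0, -0.0]]}
```

>>> jog_arm:
  steps:
    - [-1,0,3.7,0.8,0,0,0]
    - [-1,0,3.7,0.8,0,0,0]
    - [-1,0,3.7,0.7,0,0,0]
    - [-1,0,3.7,0.7,0,0,0]
    - [-1,0,3.7,0.7,0,0,0]

```text
clock: 2.1
tcp_pos: [490.6, 116.1, 329.6]
orientation: [0.706, 0.031, 0.707, -0.031]
wrist_force: [0.7, -0.5, -0.5]
gripper_width: 85.4
```

>>> jog_arm:
  steps:
    - [-1,0,3.5,0.7,0,0,0]
    - [-1,0,0.5,0,0,0,0]
    - [-1,0,0,0,0,0,0]

```text
clock: 2.4
tcp_pos: [500.9, 154.5, 329.0]
orientation: [0.706, 0.03, 0.707, -0.031]
wrist_force: [-0.1, -0.4, -0.3]
gripper_width: 85.4
```

Run:
```python
from bench import *
from h import *
s=observe();print(s["clock"],s["tcp_pos"],goal(s,[502,158,330],85))
c=read_camera("wrist");pickle.dump(c,open("w1.pkl","wb"));cv2.imwrite("pics/w1.png",c["pixels"][:,:,::-1])
print("expected bar",proj(c,[502,158,194]),np.linalg.inv(c["camera_from_world"]).round(2))
P=cloud(c);m=(P[...,2]>180)&(P[...,2]<205)
hsv=cv2.cvtColor(c["pixels"],cv2.COLOR_RGB2HSV);m&=(hsv[...,0]>75)&(hsv[...,0]<100)&(hsv[...,1]>60)
q=P[m];print(m.sum(),np.median(q[:,2]),cv2.minAreaRect(q[:,:2].astype(np.float32)))
```

```text
2.4 [500.92805589 154.53070815 328.97060221] {'d': array([-0.1 ,  0.35,  0.08]), 'jaw': np.float64(85.09), 'tilt': array([-0.002, -0.001, -1.   ]), 'q': array([ 0.68, -0.16, -0.06, -0.  , -1.67, -2.34]), 'rot': array([ 0.002, -0.002,  0.001]), 'M': [[-0.0, 0.09, 1.0], [-0.0, 1.0, -0.09], [-1.0, -0.0, -0.0]]}
expected bar [331.26256622 256.96809176] [[ 9.0000e-02  9.6000e-01  2.6000e-01  4.3591e+02]
 [ 1.0000e+00 -8.0000e-02 -2.0000e-02  1.5998e+02]
 [-0.0000e+00  2.6000e-01 -9.7000e-01  4.0006e+02]
 [ 0.0000e+00  0.0000e+00  0.0000e+00  1.0000e+00]]
3414 194.43178109974872 ((501.71185302734375, 157.65431213378906), (13.012803077697754, 76.32624053955078), 85.26608276367188)
```

View pics/w1.png

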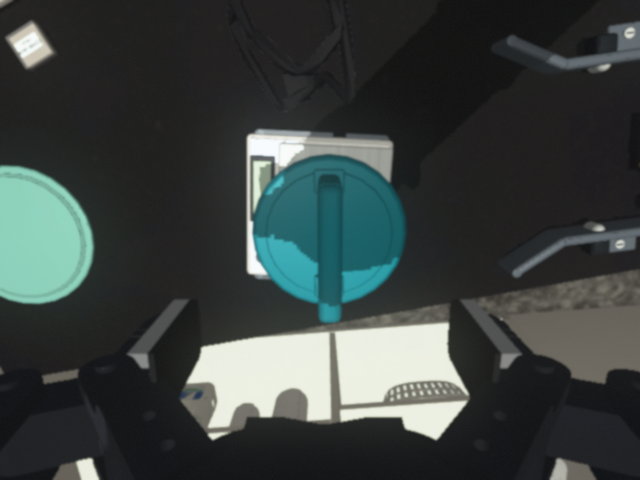

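The wrist picture shows the bar at about (330,247), vertical and midway between the fingers. It measures 13 x 76 mm at z 194, as given, so I'll descend and grip.

>>> jog_arm:
  steps:
    - [-1,1,0.3,0.1,0,0,0]
    - [-1,2,0,0,0,0,0]
    - [-1,2.2,0,0,0,0,0]
    - [-1,2,0,0,0,0,0]
    - [-1,1.4,0,0,0,0,0]
  grip_force: 50

```text
clock: 2.95
tcp_pos: [501.8, 155.6, 242.0]
orientation: [0.706, 0.031, 0.707, -0.031]
wrist_force: [0.0, -0.4, -0.1]
gripper_width: 85.6
```

>>> jog_arm:
  steps:
    - [0.2,0,0,0,0,0,0]
    - [0.5,0,0,0,0,0,0]
    - [1,0,0,0,0,0,0]
    - [1,0,0,0,0,0,0]
    - [1,0,0,0,0,0,0]

```text
clock: 3.45
tcp_pos: [502.5, 156.8, 244.6]
orientation: [0.707, 0.031, 0.706, -0.031]
wrist_force: [-3.0, -1.3, 9.1]
gripper_width: 12.8
```

>>> jog_arm:
  steps:
    - [1,0,0,0,0,0,0]
    - [1,0,0,0,0,0,0]
    - [1,0,0,0,0,0,0]

```text
clock: 3.75
tcp_pos: [502.6, 156.9, 244.7]
orientation: [0.707, 0.031, 0.706, -0.03]
wrist_force: [-0.3, 2.4, 5.3]
gripper_width: 12.1
```

>>> jog_arm:
  steps:
    - [1,-0.5,0,0,0,0,0]
    - [1,-0.8,0,0,0,0,0]
    - [1,-1.2,0,0,0,0,0]
    - [1,-1.5,0,0,0,0,0]
    - [1,-1.5,0,0,0,0,0]

```text
clock: 4.25
tcp_pos: [502.3, 156.6, 300.5]
orientation: [0.707, 0.031, 0.706, -0.031]
wrist_force: [-0.4, 0.4, -3.6]
gripper_width: 11.9
```

>>> jog_arm:
  steps:
    - [1,-1.5,0,0,0,0,0]
    - [1,-1.5,0,0,0,0,0]
    - [1,-0.5,0,0,0,0,0]
    - [1,0,0,0,0,0,0]

```text
clock: 4.65
tcp_pos: [502.5, 156.7, 335.1]
orientation: [0.707, 0.031, 0.706, -0.03]
wrist_force: [0.2, -0.0, -3.4]
gripper_width: 11.8
```

Run:
```python
from bench import *
from h import *
s=observe();print(s["clock"],s["tcp_pos"],s["wrist_force"],goal(s,[516,-149,330]))
c=read_camera("top");pickle.dump(c,open("top1.pkl","wb"))
c=read_camera("scene");cv2.imwrite("pics/s1.png",c["pixels"][:,:,::-1])
```

```text
4.65 [502.47851488 156.74906263 335.1423783 ] [ 0.20026802 -0.02938305 -3.43360511] {'d': array([  0.48, -30.34,   4.01]), 'jaw': np.float64(85.0), 'tilt': array([ 0.001,  0.001, -1.   ]), 'q': array([ 0.68, -0.15, -0.04, -0.  , -1.68, -2.34]), 'M': [[0.0, 0.09, 1.0], [0.0, 1.0, -0.09], [-1.0, 0.0, 0.0]]}
```

View pics/s1.png

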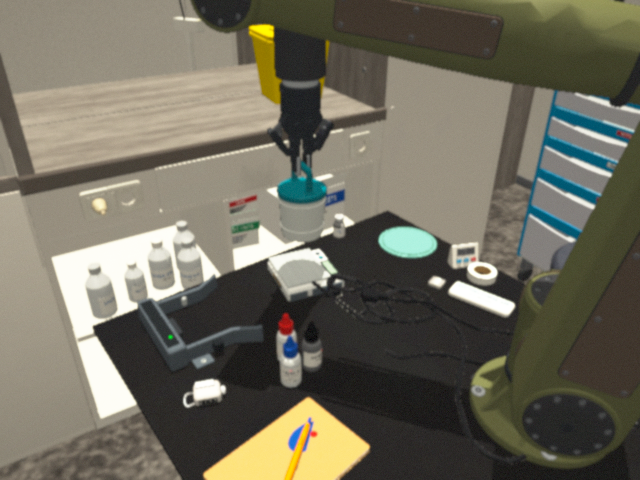

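The scene picture shows the pail hanging upright in the gripper at (302,210). The scale is empty at (300,272). The wrist reads 3.4 N, which is about 0.35 kg and inside the given range.

>>> jog_arm:
  steps:
    - [1,0,-1,0.1,0,0,0]
    - [1,0,-2,0.2,0,0,0]
    - [1,0,-2.7,0.4,0,0,0]
    - [1,0,-2.7,0.4,0,0,0]
    - [1,0,-2.7,0.4,0,0,0]

```text
clock: 5.25
tcp_pos: [507.2, 43.2, 333.3]
orientation: [0.706, 0.031, 0.707, -0.031]
wrist_force: [0.0, -0.5, -4.1]
gripper_width: 11.9
```

>>> jog_arm:
  steps:
    - [1,0,-2.7,0.4,0,0,0]
    - [1,0,-2.7,0.4,0,0,0]
    - [1,0,-2.7,0.4,0,0,0]
    - [1,0,-2.7,0.4,0,0,0]
    - [1,0,-2.7,0.4,0,0,0]

```text
clock: 5.75
tcp_pos: [515.2, -93.2, 333.3]
orientation: [0.706, 0.031, 0.707, -0.031]
wrist_force: [0.6, -0.1, -4.0]
gripper_width: 12.0
```

>>> jog_arm:
  steps:
    - [1,0,-2.5,0.4,0,0,0]
    - [1,0,-2,0.3,0,0,0]
    - [1,0,-1,0.2,0,0,0]
    - [1,0,0,0,0,0,0]
    - [1,0,0,0,0,0,0]

```text
clock: 6.25
tcp_pos: [519.8, -147.0, 333.4]
orientation: [0.706, 0.031, 0.707, -0.031]
wrist_force: [-0.4, -0.2, -3.8]
gripper_width: 11.7
```

Run:
```python
from bench import *
from h import *
s=observe();print(s["clock"],s["tcp_pos"],s["wrist_force"])
c=pickle.load(open("top1.pkl","rb"))
hsv=cv2.cvtColor(c["pixels"],cv2.COLOR_RGB2HSV)
m=((hsv[...,0]>60)&(hsv[...,0]<100)&(hsv[...,1]>30)&(hsv[...,2]>60));m[:,:390]=0;m[:185]=0;m[260:]=0
v,u=np.nonzero(m);q=ray(c,u,v,4)[:,:2].astype(np.float32);print("mat circle top",cv2.minEnclosingCircle(q))
c=read_camera("scene")
hsv=cv2.cvtColor(c["pixels"],cv2.COLOR_RGB2HSV);P=cloud(c)
c0=pickle.load(open("scene0.pkl","rb"));h0=cv2.cvtColor(c0["pixels"],cv2.COLOR_RGB2HSV)
m=((h0[...,0]>60)&(h0[...,0]<100)&(h0[...,1]>30)&(h0[...,2]>60));m[:,:370]=0;m[:220]=0;m[265:]=0;m[:,445:]=0
v,u=np.nonzero(m);q=ray(c0,u,v,4)[:,:2].astype(np.float32);print("mat circle scene",cv2.minEnclosingCircle(q))
print(goal(s,[517,-148.5,s["tcp_pos"][2]]))
```

```text
6.25 [ 519.75037798 -146.95083494  333.44323577] [-0.41052728 -0.18503262 -3.77945635]
mat circle top ((516.3441162109375, -148.38888549804688), 73.99195098876953)
mat circle scene ((514.607177734375, -145.45535278320312), 80.27496337890625)
{'d': array([ 0.  , -0.18, -0.26]), 'jaw': np.float64(84.99), 'tilt': array([-0.001,  0.   , -1.   ]), 'q': array([ 0.1 , -0.11, -0.01, -0.  , -1.67, -1.75]), 'M': [[-0.0, 0.09, 1.0], [0.0, 1.0, -0.09], [-1.0, 0.0, -0.0]]}
```

>>> jog_arm:
  steps:
    - [1,1,-0.1,-0.3,0,0,0]
    - [1,2,0,0,0,0,0]
    - [1,2.2,0,0,0,0,0]
    - [1,2,0,0,0,0,0]
    - [1,2,0,0,0,0,0]

```text
clock: 6.8
tcp_pos: [516.4, -147.0, 240.2]
orientation: [0.706, 0.031, 0.707, -0.03]
wrist_force: [-0.2, -0.1, -3.0]
gripper_width: 11.6
```

>>> jog_arm:
  steps:
    - [1,1.5,0,0,0,0,0]
    - [1,0.6,0,0,0,0,0]
    - [1,0.2,0,0,0,0,0]
    - [1,0.2,0,0,0,0,0]
    - [1,0.1,0,0,0,0,0]

```text
clock: 7.3
tcp_pos: [517.1, -147.8, 216.7]
orientation: [0.707, 0.031, 0.706, -0.031]
wrist_force: [-0.8, -0.1, -3.6]
gripper_width: 12.0
```

>>> jog_arm:
  steps:
    - [1,0.1,0,0,0,0,0]
    - [1,0.1,0,0,0,0,0]
    - [1,0.1,0,0,0,0,0]

```text
clock: 7.6
tcp_pos: [516.9, -147.8, 213.1]
orientation: [0.707, 0.031, 0.706, -0.031]
wrist_force: [-0.7, 0.0, -3.7]
gripper_width: 12.3
```

>>> jog_arm:
  steps:
    - [1,0.1,0,0,0,0,0]
    - [1,0.1,0,0,0,0,0]
    - [1,0.1,0,0,0,0,0]
    - [1,0,0,0,0,0,0]

```text
clock: 8.0
tcp_pos: [516.8, -147.8, 209.8]
orientation: [0.706, 0.031, 0.706, -0.031]
wrist_force: [0.2, 0.9, -4.7]
gripper_width: 11.8
```

>>> jog_arm:
  steps:
    - [1,0.1,0,0,0,0,0]
    - [1,0.05,0,0,0,0,0]
    - [1,0,0,0,0,0,0]

```text
clock: 8.3
tcp_pos: [517.1, -148.0, 209.8]
orientation: [0.707, 0.031, 0.706, -0.031]
wrist_force: [-1.5, 1.1, 5.0]
gripper_width: 12.0
```

>>> jog_arm:
  steps:
    - [1,0.1,0,0,0,0,0]
    - [1,0,0,0,0,0,0]

```text
clock: 8.5
tcp_pos: [517.3, -148.1, 209.8]
orientation: [0.707, 0.03, 0.705, -0.031]
wrist_force: [-3.5, 2.1, 9.2]
gripper_width: 11.7
```

It's standing on the mat (force is now upward), so I'll release.

>>> jog_arm:
  steps:
    - [1,-0.15,0,0,0,0,0]
    - [0.6,0,0,0,0,0,0]
    - [0,0,0,0,0,0,0]
    - [-0.6,0,0,0,0,0,0]
    - [-1,0,0,0,0,0,0]

```text
clock: 9.0
tcp_pos: [516.8, -147.8, 208.6]
orientation: [0.706, 0.031, 0.707, -0.031]
wrist_force: [0.1, 0.1, -0.0]
gripper_width: 60.4
```

>>> jog_arm:
  steps:
    - [-1,0,0,0,0,0,0]
    - [-1,-1,0,0,0,0,0]
    - [-1,-2,0,0,0,0,0]
    - [-1,-3,0,0,0,0,0]
    - [-1,-3.5,0,0,0,0,0]

```text
clock: 9.5
tcp_pos: [516.5, -147.8, 304.9]
orientation: [0.706, 0.031, 0.707, -0.031]
wrist_force: [0.1, 0.3, 0.0]
gripper_width: 85.4
```

Run:
```python
from bench import *
from h import *
s=observe();print(s["clock"],s["tcp_pos"],s["wrist_force"],s["gripper_width"])
c=read_camera("wrist");pickle.dump(c,open("w2.pkl","wb"))
P=cloud(c);m=(P[...,2]>147)&(P[...,2]<168)
hsv=cv2.cvtColor(c["pixels"],cv2.COLOR_RGB2HSV);m&=(hsv[...,0]>75)&(hsv[...,0]<100)&(hsv[...,1]>60)
q=P[m];print("bar",m.sum(),np.median(q[:,2]),cv2.minAreaRect(q[:,:2].astype(np.float32)))
c=read_camera("top");pickle.dump(c,open("top2.pkl","wb"))
a=cv2.resize(c["pixels"][175:275,270:370],None,fx=6,fy=6,interpolation=cv2.INTER_CUBIC)
cv2.imwrite("pics/t2.png",a[:,:,::-1])
```

```text
9.5 [ 516.47925176 -147.81897079  304.90024119] [0.13461392 0.29833532 0.04854936] 85.43839808260977
bar 3095 159.43985495534235 ((515.9852905273438, -147.26390075683594), (13.023276329040527, 76.13153839111328), 85.15547943115234)
```

View pics/t2.png

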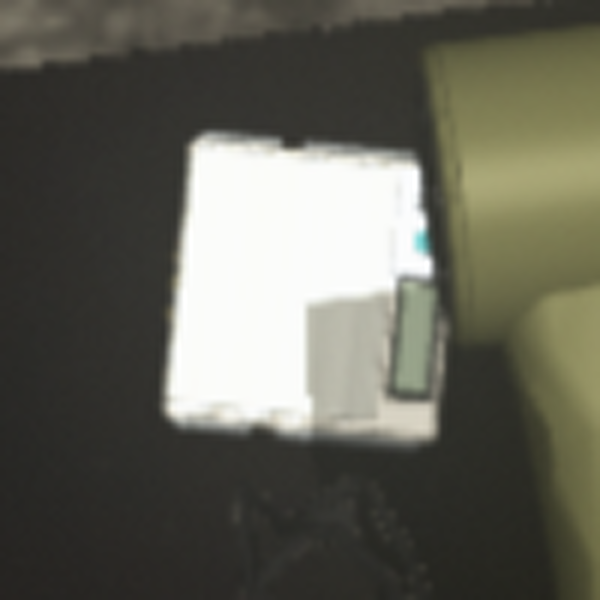

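The pail stands on the mat at (516.0, -147.3), with its bar top at z 159.4. The mat centre is (516.3, -148.4). Next I'll look at the scale and dock from close by.

>>> jog_arm:
  steps:
    - [-1,-3,0,0,0,0,0]
    - [-1,-3,2,-1,0,0,0]
    - [-1,-3,3,-1,0,0,0]
    - [-1,-2,3.5,-1,0,0,0]
    - [-1,0,3.5,-1,0,0,0]

```text
clock: 10.1
tcp_pos: [487.1, -24.2, 418.1]
orientation: [0.709, 0.032, 0.704, -0.031]
wrist_force: [0.7, -0.3, -0.6]
gripper_width: 85.7
```

>>> jog_arm:
  steps:
    - [-1,0,3.5,-0.5,0,0,0]
    - [-1,0,3.5,0,0,0,0]
    - [-1,0,3.5,0,0,0,0]
    - [-1,0,3.5,0,0,0,0]
    - [-1,0,3.5,0,0,0,0]

```text
clock: 10.6
tcp_pos: [497.5, 151.4, 414.6]
orientation: [0.707, 0.031, 0.706, -0.031]
wrist_force: [1.1, 0.2, -0.5]
gripper_width: 85.5
```

>>> jog_arm:
  steps:
    - [-1,0,3.5,0,0,0,0]
    - [-1,0,3,0,0,0,0]
    - [-1,0,2,0,0,0,0]
    - [-1,0,1,0,0,0,0]
    - [-1,0,0,0,0,0,0]

```text
clock: 11.1
tcp_pos: [506.0, 245.2, 413.6]
orientation: [0.706, 0.03, 0.707, -0.031]
wrist_force: [-0.6, 1.2, 0.1]
gripper_width: 85.1
```

Run:
```python
from bench import *
from h import *
s=observe();print(s["clock"],s["tcp_pos"],goal(s,[560,60,300],173.6))
c=read_camera("wrist");pickle.dump(c,open("w3.pkl","wb"));cv2.imwrite("pics/w3.png",c["pixels"][:,:,::-1])
P=cloud(c)
print("table",np.median(P[...,2][(abs(P[...,2])<8)]))
def rect(m,n):
    m=cv2.morphologyEx(m.astype(np.uint8),cv2.MORPH_OPEN,np.ones((3,3)))
    k,l,st,ce=cv2.connectedComponentsWithStats(m);i=1+np.argmax(st[1:,4]);q=P[l==i]
    print(n,len(q),np.median(q[:,2]),q[:,:2].min(0),q[:,:2].max(0),cv2.minAreaRect(q[:,:2].astype(np.float32)))
sx=(P[...,1]<270)&(P[...,1]>30)
rect(sx&(P[...,2]>34)&(P[...,2]<45),"pan");rect(sx&(P[...,2]>20)&(P[...,2]<45),"housing+pan")
d=(P[...,1]>300)&(P[...,1]<520)
rect(d&(P[...,2]>29)&(P[...,2]<42),"dock top")
```

```text
11.1 [506.04449502 245.18239487 413.61028992] {'d': array([ 11.37, -17.98,   6.98]), 'jaw': np.float64(85.05), 'tilt': array([-0.001, -0.   , -1.   ]), 'q': array([ 0.81, -0.02,  0.23, -0.  , -1.82, -2.47]), 'rot': array([-1.545e+00, -1.000e-03,  0.000e+00]), 'M': [[-0.0, 0.09, 1.0], [-0.0, 1.0, -0.09], [-1.0, -0.0, -0.0]]}
table 1.081879515786568
pan 9721 40.00003537224501 [446.24734929 105.62450407] [577.6338088  217.14471637] ((511.8131408691406, 161.2427978515625), (98.37437438964844, 120.12821960449219), 82.4394760131836)
housing+pan 14038 39.498670258233716 [434.33378864  75.88087151] [586.3892238 219.7058604] ((510.2366027832031, 147.7415771484375), (131.0607452392578, 140.42164611816406), 82.42202758789062)
dock top 3524 34.57373520745344 [378.10247378 313.87269542] [586.95259645 466.33534899] ((478.7104187011719, 391.31536865234375), (209.26478576660156, 144.0454559326172), 3.171549081802368)
```

View pics/w3.png

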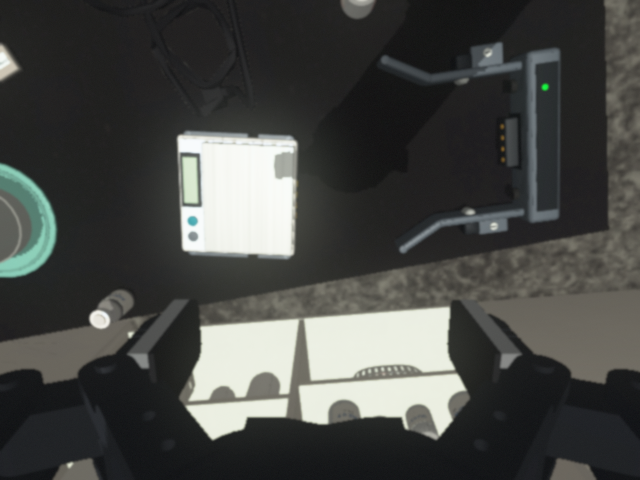

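The wrist picture shows:
- the empty scale at px (180–298, 132–257), heading 82.4°, origin (510, 148)
- the dock at px (380–560, 50–250), heading 93.2°, origin about (479, 386)

I'll first nudge the scale's far side near the rear to square it with the dock, after checking clearance there.

>>> jog_arm:
  steps:
    - [0,2,-1.5,2.5,0,0,0]
    - [1,3,-1.5,3,0,0,0]
    - [1,3,-1.5,3,0,0,0]
    - [1,3,-1.3,2.5,-0.06,0,0]
    - [1,3,0,0,-0.06,0,0]

```text
clock: 11.65
tcp_pos: [612.3, 173.6, 272.3]
orientation: [0.707, -0.011, 0.707, 0.011]
wrist_force: [-0.9, 0.9, -0.4]
gripper_width: 12.1
```

>>> jog_arm:
  steps:
    - [1,0,0,0,0,0,0]
    - [1,0,0,0,0,0,0]

```text
clock: 11.85
tcp_pos: [610.5, 176.2, 275.3]
orientation: [0.707, -0.011, 0.707, 0.011]
wrist_force: [-0.5, 0.5, 1.0]
gripper_width: 0.1
```

Run:
```python
from bench import *
from h import *
s=observe();print(s["clock"],s["tcp_pos"],s["gripper_width"],goal(s,[611,177,85],92))
for n in("w3","top0","scene0"):
    P=cloud(pickle.load(open(n+".pkl","rb")));m=(P[...,1]>80)&(P[...,1]<300)&(P[...,2]>60)&(P[...,2]<450)&(P[...,0]>600)
    print(n,m.sum(),np.percentile(P[m][:,0],[0,1,5]) if m.any() else"")
```

```text
11.85 [610.53595233 176.20045608 275.28865638] 0.07126608482717132 {'d': array([19.03,  0.09,  0.03]), 'jaw': np.float64(91.74), 'tilt': array([ 0.001, -0.   , -1.   ]), 'q': array([ 0.6 ,  0.13,  0.13,  0.  , -1.57, -2.14]), 'rot': array([-0.005,  0.001,  0.001]), 'M': [[0.0, -0.03, 1.0], [-0.0, 1.0, 0.03], [-1.0, -0.0, 0.0]]}
w3 0 
top0 4563 [974.61642592 977.24897276 978.78189765]
scene0 10887 [970.17663722 974.92527981 978.36039178]
```

>>> jog_arm:
  steps:
    - [1,3,0,0,0,0,0]
    - [1,4,0,0,0,0,0]
    - [1,4.5,0,0,0,0,0]
    - [1,4,0,0,0,0,0]
    - [1,2.5,0,0,0,0,0]

```text
clock: 12.35
tcp_pos: [610.3, 177.6, 93.9]
orientation: [0.707, -0.011, 0.707, 0.012]
wrist_force: [-0.6, -1.0, 0.3]
gripper_width: -0.0
```

>>> jog_arm:
  steps:
    - [1,1,0,0,0,0,0]
    - [1,0,0,0,0,0,0]
    - [1,0,0,-0.5,0,0,0]
    - [1,0,0,-0.5,0,0,0]
    - [1,0,0,-0.4,0,0,0]

```text
clock: 12.85
tcp_pos: [596.7, 177.2, 85.8]
orientation: [0.708, -0.011, 0.706, 0.012]
wrist_force: [-0.6, -0.5, -0.5]
gripper_width: 0.1
```

>>> jog_arm:
  steps:
    - [1,0,0,-0.3,0,0,0]
    - [1,0,0,-0.3,0,0,0]
    - [1,0,0,-0.4,0,0,0]
    - [1,0,0,-0.4,0,0,0]
    - [1,0,0,-0.4,0,0,0]

```text
clock: 13.35
tcp_pos: [579.9, 177.1, 85.6]
orientation: [0.709, -0.011, 0.705, 0.013]
wrist_force: [5.9, 1.7, 0.1]
gripper_width: 0.1
```

>>> jog_arm:
  steps:
    - [1,0,0,-0.3,0,0,0]
    - [1,0,0,0,0,0,0]

```text
clock: 13.55
tcp_pos: [576.5, 176.9, 85.5]
orientation: [0.708, -0.011, 0.706, 0.013]
wrist_force: [4.1, 2.3, 0.8]
gripper_width: -0.4
```

```bash
cat >> h.py <<'E'
def rect(P,m,n):
    m=cv2.morphologyEx(m.astype(np.uint8),cv2.MORPH_OPEN,np.ones((3,3)))
    k,l,st,ce=cv2.connectedComponentsWithStats(m)
    if k<2: return print(n,"none")
    i=1+np.argmax(st[1:,4]);q=P[l==i]
    print(n,len(q),np.median(q[:,2]).round(1),cv2.minAreaRect(q[:,:2].astype(np.float32)))
E
python3 - <<'E'
from bench import *
from h import *
s=observe();print(s["clock"],s["tcp_pos"],s["wrist_force"])
for n in("wrist","scene"):
    c=read_camera(n);P=cloud(c);sx=(P[...,1]<300)&(P[...,1]>30)&(P[...,0]>380)&(P[...,0]<620)&(c["pixels"].min(2)>60)
    rect(P,sx&(P[...,2]>34)&(P[...,2]<45),n+" pan");rect(P,sx&(P[...,2]>20)&(P[...,2]<45),"housing")
E
```

```text
13.55 [576.49669576 176.9295577   85.5471993 ] [4.10593131 2.29878313 0.75647821]
wrist pan 95497 40.0 ((514.9326782226562, 154.7165985107422), (98.80182647705078, 78.74933624267578), 85.89895629882812)
housing 116520 39.8 ((521.721435546875, 140.28091430664062), (126.62826538085938, 94.3569564819336), 85.89895629882812)
scene pan 1398 38.9 ((493.32373046875, 158.0103759765625), (98.82872009277344, 123.71025848388672), 84.46256256103516)
housing 2023 38.3 ((495.85699462890625, 146.0137939453125), (130.0753173828125, 150.45889282226562), 84.26881408691406)
```

The scale's origin is now near the dock's line, at about (495, 146), heading about 85°. Next I'll retreat and set the open fingers up behind its front face, then look.

>>> jog_arm:
  steps:
    - [1,0,0,2,0,0,0]
    - [1,-3,0,0,0,0,0]
    - [1,-4,0,0,0,0,0]
    - [-0.65,-4,-1,-1,0,0,0]
    - [-0.65,-4,-2.4,-2,0,0,0]

```text
clock: 14.15
tcp_pos: [566.3, 142.3, 233.7]
orientation: [0.706, -0.012, 0.708, 0.012]
wrist_force: [1.2, -0.4, 1.0]
gripper_width: 28.2
```

>>> jog_arm:
  steps:
    - [-0.65,-2,-3,-2.5,0,0,0]
    - [-0.65,0,-3,-3,0,0,0]
    - [-0.65,0,-3,-2.8,0,0,0]
    - [-0.65,0,0,0,-0.14,0,0]
    - [-0.65,0,0,0,-0.14,0,0]

```text
clock: 14.65
tcp_pos: [485.7, 48.5, 253.6]
orientation: [0.698, -0.112, 0.698, 0.112]
wrist_force: [-0.1, -0.4, -0.5]
gripper_width: 70.5
```

>>> jog_arm:
  steps:
    - [-0.65,0,0,0,-0.14,0,0]
    - [-0.65,0,0,0,-0.14,0,0]
    - [-0.65,0,0,0,-0.14,0,0]
    - [-0.65,0,0,0,-0.14,0,0]
    - [-0.65,0,0,0,-0.14,0,0]

```text
clock: 15.15
tcp_pos: [486.3, 49.3, 252.9]
orientation: [0.617, -0.345, 0.618, 0.345]
wrist_force: [0.6, 0.4, -0.1]
gripper_width: 70.6
```

>>> jog_arm:
  steps:
    - [-0.65,0,0,0,-0.14,0,0]
    - [-0.65,0,0,0,-0.14,0,0]
    - [-0.65,0,0,0,-0.14,0,0]
    - [-0.65,0,0,0,0,0,0]
    - [-0.65,0,0,0,0,0,0]

```text
clock: 15.65
tcp_pos: [486.6, 49.4, 253.1]
orientation: [0.534, -0.463, 0.535, 0.464]
wrist_force: [0.0, 0.4, -0.6]
gripper_width: 70.0
```

Run:
```python
from bench import *
from h import *
s=observe();print(s["clock"],s["tcp_pos"],s["wrist_force"],s["gripper_width"],goal(s,[487,50,78],175.5))
for n in("wrist","scene"):
    c=read_camera(n);P=cloud(c);sx=(P[...,1]<300)&(P[...,1]>30)&(P[...,0]>380)&(P[...,0]<620)&(c["pixels"].min(2)>60)
    rect(P,sx&(P[...,2]>34)&(P[...,2]<45),n+" pan");rect(P,sx&(P[...,2]>20)&(P[...,2]<45),"housing")
    if n=="wrist":cv2.imwrite("pics/w4.png",c["pixels"][:,:,::-1])
```

```text
15.65 [486.5664598   49.39318157 253.06004115] [ 0.02925132  0.44274837 -0.59218442] 69.96454249208054 {'d': array([17.51, -0.05,  0.07]), 'jaw': np.float64(171.88), 'tilt': array([-0.001, -0.   , -1.   ]), 'q': array([ 0.51, -0.26, -0.28, -0.  , -1.55, -0.66]), 'rot': array([-0.063, -0.   , -0.001]), 'M': [[-0.0, -0.99, 0.14], [-0.0, 0.14, 0.99], [-1.0, 0.0, -0.0]]}
wrist pan 17489 40.1 ((493.70111083984375, 156.34811401367188), (98.80937957763672, 120.34175109863281), 85.69364929199219)
housing 26494 39.6 ((492.96307373046875, 141.37356567382812), (128.95169067382812, 139.63841247558594), 85.96185302734375)
scene pan 1395 38.9 ((493.8609619140625, 158.16339111328125), (98.98301696777344, 125.47868347167969), 84.86565399169922)
housing 1970 38.2 ((492.0955810546875, 145.5554962158203), (131.34463500976562, 140.07012939453125), 87.4413070678711)
```

View pics/w4.png

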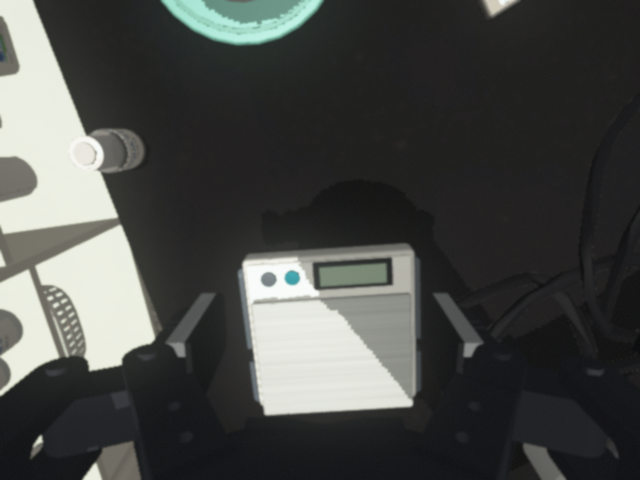

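The wrist picture shows the scale at px (243–415, 245–412), front edge toward the top, with the fingers centred on it. The origin is about (493, 143), heading 85.8°, which is on the dock's centre line, so only about 7.4° of turn is left. I'll lower behind the front face and push along a gentle left curve.

>>> jog_arm:
  steps:
    - [-0.65,3,0,0,-0.068,0,0]
    - [-0.65,4,0,0,0,0,0]
    - [-0.65,4,0,0,0,0,0]
    - [-0.65,4,0,0,0,0,0]
    - [-0.65,2.5,0,0,0,0,0]

```text
clock: 16.25
tcp_pos: [485.4, 49.0, 75.0]
orientation: [0.517, -0.481, 0.519, 0.482]
wrist_force: [0.0, -0.6, -0.2]
gripper_width: 70.5
```

>>> jog_arm:
  steps:
    - [-0.65,0,0,0,0,0,0]
    - [-0.65,0,0,0.5,0,0,0]
    - [-0.65,0,0,0.5,0,0,0]
    - [-0.65,0,0,0.4,0,0,0]
    - [-0.65,0,0,0.3,0,0,0]

```text
clock: 16.75
tcp_pos: [488.8, 66.8, 79.8]
orientation: [0.518, -0.483, 0.517, 0.482]
wrist_force: [1.4, -9.0, 3.8]
gripper_width: 70.3
```

>>> jog_arm:
  steps:
    - [-0.65,0,0,0.3,0,0,0]
    - [-0.65,0,0,0.3,0,0,0]
    - [-0.65,0,0,0,0,0,0]

```text
clock: 17.05
tcp_pos: [489.0, 71.5, 79.8]
orientation: [0.517, -0.483, 0.518, 0.481]
wrist_force: [-0.6, -7.3, 4.5]
gripper_width: 70.6
```

Run:
```python
from bench import *
from h import *
s=observe();print(s["clock"],s["tcp_pos"],s["wrist_force"],s["gripper_width"],goal(s,[488,71,78],175.8))
```

```text
17.05 [489.01538324  71.49702947  79.80804653] [-0.58285459 -7.31085244  4.51001977] 70.5577824717038 {'d': array([ 0.18,  0.1 , -0.06]), 'jaw': np.float64(175.99), 'tilt': array([ 0.001, -0.003, -1.   ]), 'q': array([ 0.56, -0.16, -0.52,  0.  , -1.21, -0.63]), 'rot': array([ 0.003, -0.003,  0.001]), 'M': [[0.0, -1.0, 0.07], [-0.0, 0.07, 1.0], [-1.0, -0.0, -0.0]]}
```

>>> jog_arm:
  steps:
    - [-0.65,-0.4,0,0.2,0,0,0]
    - [-0.65,0,0,0.4,-0.006,0,0]
    - [-0.65,0,0,0.5,-0.006,0,0]
    - [-0.65,0,0,0.5,-0.006,0,0]
    - [-0.65,0,0,0.5,-0.006,0,0]

```text
clock: 17.55
tcp_pos: [489.7, 92.8, 82.6]
orientation: [0.511, -0.489, 0.512, 0.488]
wrist_force: [-0.9, -7.0, -0.1]
gripper_width: 70.5
```

>>> jog_arm:
  steps:
    - [-0.65,0,0,0.5,-0.0065,0,0]
    - [-0.65,0,0,0.5,-0.0065,0,0]
    - [-0.65,0,0,0.5,-0.0065,0,0]
    - [-0.65,0,0,0.5,-0.0065,0,0]
    - [-0.65,0,0,0.5,-0.0065,0,0]

```text
clock: 18.05
tcp_pos: [490.6, 117.8, 82.6]
orientation: [0.503, -0.497, 0.504, 0.496]
wrist_force: [1.6, -6.5, -0.1]
gripper_width: 70.4
```

>>> jog_arm:
  steps:
    - [-0.65,0,0,0.5,-0.0065,0,0]
    - [-0.65,0,0,0.5,-0.0065,0,0]
    - [-0.65,0,0,0.5,-0.0065,0,0]
    - [-0.65,0,0,0.5,-0.0065,0,0]
    - [-0.65,0,0,0.5,-0.0065,0,0]

```text
clock: 18.55
tcp_pos: [490.6, 142.8, 82.6]
orientation: [-0.495, 0.505, -0.496, -0.504]
wrist_force: [0.4, -6.2, 0.3]
gripper_width: 70.3
```

>>> jog_arm:
  steps:
    - [-0.65,0,0,0.5,-0.0065,0,0]
    - [-0.65,0,0,0.5,-0.0065,0,0]
    - [-0.65,0,0,0.5,-0.0065,0,0]
    - [-0.65,0,0,0.5,-0.0065,0,0]
    - [-0.65,0,0,0.5,-0.0065,0,0]

```text
clock: 19.05
tcp_pos: [489.8, 167.7, 82.6]
orientation: [-0.486, 0.513, -0.488, -0.512]
wrist_force: [1.0, -6.1, 0.1]
gripper_width: 70.3
```

```bash
cat >> h.py <<'E'
def look(tag):
    from bench import observe,read_camera
    s=observe();g=goal(s,s["tcp_pos"],183.2);print(s["clock"],s["tcp_pos"].round(1),s["wrist_force"].round(1),"jaw",g["jaw"],"rot",g["rot"])
    for n in("wrist","scene"):
        c=read_camera(n);P=cloud(c);sx=(P[...,1]<480)&(P[...,1]>30)&(P[...,0]>405)&(P[...,0]<560)&(c["pixels"].min(2)>60)
        rect(P,sx&(P[...,2]>37)&(P[...,2]<45),n+" pan");rect(P,sx&(P[...,2]>20)&(P[...,2]<45),"housing")
        cv2.imwrite(f"pics/{tag}_{n}.png",c["pixels"][:,:,::-1])
E
python3 -c "from h import *;look('p1')"
```

```text
19.05 [489.8 167.7  82.6] [ 1.  -6.1  0.1] jaw -177.06 rot [-0.005 -0.002 -0.001]
wrist pan 721 41.1 ((528.0768432617188, 169.2264404296875), (7.073762893676758, 23.244449615478516), 5.548886775970459)
housing 20804 31.0 ((489.4008483886719, 181.74224853515625), (98.20577239990234, 52.33542251586914), 2.7984800338745117)
scene pan 1462 38.9 ((483.85394287109375, 259.29620361328125), (121.83528900146484, 97.74607849121094), 2.6816461086273193)
housing 2752 37.8 ((481.3921203613281, 242.80300903320312), (139.7484130859375, 139.0756378173828), 0.7064449191093445)
```

View pics/p1_scene.png

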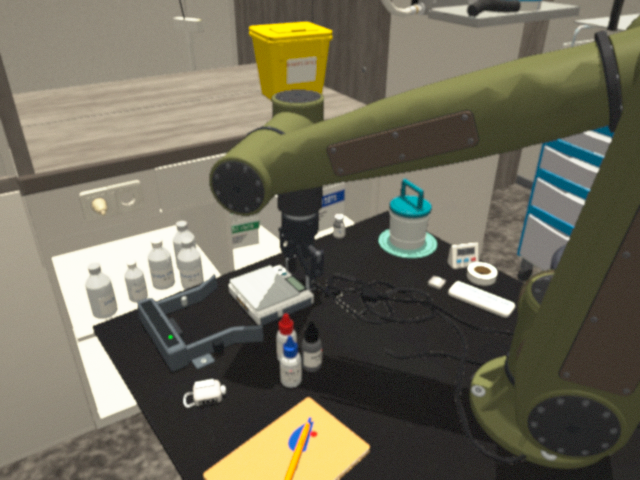

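The scene picture shows the scale at (270,292), lined up with the dock mouth. The pail stands on the mat at (408,225) and the bystanders are untouched. The scale's origin is about (484.5, 244), heading about 92.7°, roughly 2 mm off the line, so I'll push straight on.

>>> jog_arm:
  steps:
    - [-0.65,0,-0.02,0.5,-0.005,0,0]
    - [-0.65,0,-0.02,0.5,0,0,0]
    - [-0.65,0,-0.02,0.5,0,0,0]
    - [-0.65,0,-0.02,0.5,0,0,0]
    - [-0.65,0,-0.02,0.5,0,0,0]

```text
clock: 19.65
tcp_pos: [489.4, 192.5, 82.6]
orientation: [-0.485, 0.514, -0.487, -0.513]
wrist_force: [0.6, -6.7, 1.7]
gripper_width: 70.4
```

>>> jog_arm:
  steps:
    - [-0.65,0,-0.02,0.5,0,0,0]
    - [-0.65,0,-0.02,0.5,0,0,0]
    - [-0.65,0,-0.02,0.5,0,0,0]
    - [-0.65,0,-0.02,0.5,0,0,0]
    - [-0.65,0,-0.02,0.5,0,0,0]

```text
clock: 20.15
tcp_pos: [489.0, 217.5, 82.6]
orientation: [-0.485, 0.514, -0.487, -0.513]
wrist_force: [-0.1, -7.5, 1.9]
gripper_width: 70.2
```

>>> jog_arm:
  steps:
    - [-0.65,0,0,0.5,0,0,0]
    - [-0.65,0,0,0.5,0,0,0]
    - [-0.65,0,0,0.5,0,0,0]
    - [-0.65,0,0,0.5,0,0,0]
    - [-0.65,0,0,0.5,0,0,0]

```text
clock: 20.65
tcp_pos: [487.6, 242.4, 82.6]
orientation: [-0.485, 0.514, -0.487, -0.513]
wrist_force: [1.2, -7.6, 2.1]
gripper_width: 70.3
```

```bash
python3 -c "from h import *;look('p2')"
```

```text
20.65 [487.6 242.4  82.6] [ 1.2 -7.6  2.1] jaw -176.79 rot [ 0.    -0.002 -0.001]
wrist pan 723 41.1 ((523.4178466796875, 243.46278381347656), (6.908504486083984, 23.519575119018555), 19.263765335083008)
housing 20801 31.0 ((487.1708679199219, 256.4488525390625), (98.02513885498047, 52.21697235107422), 3.151703357696533)
scene pan 1639 38.9 ((480.82611083984375, 334.2293701171875), (122.23348236083984, 97.8239974975586), 3.5881547927856445)
housing 3228 37.5 ((486.3521423339844, 355.96636962890625), (158.5169219970703, 212.18643188476562), 4.11207914352417)
```

>>> jog_arm:
  steps:
    - [-0.65,0,0,0.5,0,0,0]
    - [-0.65,0,0,0.5,0,0,0]
    - [-0.65,0,0,0.5,0,0,0]
    - [-0.65,0,0,0.5,0,0,0]
    - [-0.65,0,0,0.5,0,0,0]

```text
clock: 21.25
tcp_pos: [486.2, 266.2, 82.5]
orientation: [-0.484, 0.515, -0.488, -0.513]
wrist_force: [2.9, -19.2, 4.4]
gripper_width: 70.4
```

>>> jog_arm:
  steps:
    - [-0.65,0,0,0.5,0,0,0]
    - [-0.65,0,0,0.5,0,0,0]
    - [-0.65,0,0,0.4,0,0,0]
    - [-0.65,0,0,0.4,0,0,0]
    - [-0.65,0,0,0.3,0,0,0]

```text
clock: 21.75
tcp_pos: [485.2, 287.2, 82.5]
orientation: [-0.484, 0.515, -0.487, -0.513]
wrist_force: [0.5, -12.5, 3.8]
gripper_width: 70.4
```

>>> jog_arm:
  steps:
    - [-0.65,0,0,0.3,0,0,0]
    - [-0.65,0,0,0.3,0,0,0]
    - [-0.65,0,0,0.2,0,0,0]

```text
clock: 22.05
tcp_pos: [484.7, 295.2, 82.6]
orientation: [-0.484, 0.515, -0.487, -0.513]
wrist_force: [0.7, -12.1, 4.1]
gripper_width: 70.8
```

>>> jog_arm:
  steps:
    - [-0.65,0,0,0.2,0,0,0]
    - [-0.65,0,0,0.2,0,0,0]
    - [-0.65,0,0,0.2,0,0,0]

```text
clock: 22.35
tcp_pos: [484.4, 301.0, 82.6]
orientation: [-0.484, 0.515, -0.487, -0.513]
wrist_force: [1.2, -12.9, 3.6]
gripper_width: 70.1
```

>>> jog_arm:
  steps:
    - [-0.65,0,0,0.2,0,0,0]
    - [-0.65,0,0,0.2,0,0,0]
    - [-0.65,0,0,0.1,0,0,0]

```text
clock: 22.65
tcp_pos: [484.1, 305.9, 82.5]
orientation: [-0.484, 0.515, -0.488, -0.513]
wrist_force: [0.2, -12.6, 3.8]
gripper_width: 70.2
```

>>> jog_arm:
  steps:
    - [-0.65,0,0,0.1,0,0,0]
    - [-0.65,0,0,0.1,0,0,0]

```text
clock: 22.85
tcp_pos: [484.0, 308.1, 82.6]
orientation: [-0.485, 0.515, -0.487, -0.513]
wrist_force: [-0.1, -11.2, 3.1]
gripper_width: 71.0
```

```bash
python3 -c "from h import *;look('p3')"
```

```text
22.85 [484.  308.1  82.6] [ -0.1 -11.2   3.1] jaw -176.82 rot [-0.    -0.004 -0.001]
wrist pan 732 41.2 ((519.7571411132812, 308.8382568359375), (7.189037799835205, 23.4146671295166), 20.56879425048828)
housing 20832 31.0 ((483.6110534667969, 321.95880126953125), (98.68963623046875, 51.804779052734375), 3.176535129547119)
scene pan 1706 38.9 ((476.83251953125, 399.2684631347656), (123.61630249023438, 97.57447814941406), 2.8973989486694336)
housing 3381 37.7 ((484.297607421875, 389.470458984375), (155.86216735839844, 149.08865356445312), 3.1965649127960205)
```

>>> jog_arm:
  steps:
    - [-0.65,0,0,0.1,0,0,0]
    - [-0.65,0,0,0.1,0,0,0]

```text
clock: 23.15
tcp_pos: [483.8, 310.5, 82.6]
orientation: [-0.485, 0.514, -0.487, -0.513]
wrist_force: [0.1, -10.1, 2.6]
gripper_width: 70.4
```

>>> jog_arm:
  steps:
    - [-0.65,0,0,0.1,0,0,0]
    - [-0.65,0,0,0.1,0,0,0]

```text
clock: 23.35
tcp_pos: [483.7, 312.3, 82.5]
orientation: [-0.485, 0.514, -0.487, -0.513]
wrist_force: [0.6, -10.4, 3.0]
gripper_width: 70.7
```

>>> jog_arm:
  steps:
    - [-0.65,0,0,0.1,0,0,0]
    - [-0.65,0,0,0.05,0,0,0]

```text
clock: 23.55
tcp_pos: [483.7, 313.0, 82.5]
orientation: [-0.484, 0.515, -0.488, -0.513]
wrist_force: [0.9, -14.3, 4.8]
gripper_width: 70.4
```

>>> jog_arm:
  steps:
    - [-0.65,0,0,0.1,0,0,0]
    - [-0.65,0,0,0.05,0,0,0]

```text
clock: 23.75
tcp_pos: [483.7, 313.3, 82.5]
orientation: [-0.483, 0.515, -0.489, -0.512]
wrist_force: [0.5, -18.8, 6.1]
gripper_width: 70.8
```

>>> jog_arm:
  steps:
    - [-0.65,0,0,0.1,0,0,0]
    - [-0.65,0,0,0.0,0,0,0]

```text
clock: 23.95
tcp_pos: [483.7, 313.5, 82.5]
orientation: [-0.483, 0.515, -0.489, -0.512]
wrist_force: [-0.1, -21.4, 7.9]
gripper_width: 70.6
```

```bash
python3 -c "from h import *;look('p4')"
```

```text
23.95 [483.7 313.5  82.5] [ -0.1 -21.4   7.9] jaw -176.86 rot [-0.001 -0.01  -0.003]
wrist pan 717 41.0 ((445.7049560546875, 310.5471496582031), (7.417666912078857, 23.28750228881836), 2.3557047843933105)
housing 20892 31.1 ((483.02667236328125, 327.0791320800781), (97.98571014404297, 52.216094970703125), 3.126934766769409)
scene pan 1737 38.8 ((477.5074462890625, 403.3221435546875), (121.58931732177734, 98.38368225097656), 3.224792957305908)
housing 3355 37.7 ((482.76287841796875, 391.2274169921875), (155.23426818847656, 145.94317626953125), 2.0773961544036865)
```

View pics/p4_scene.png

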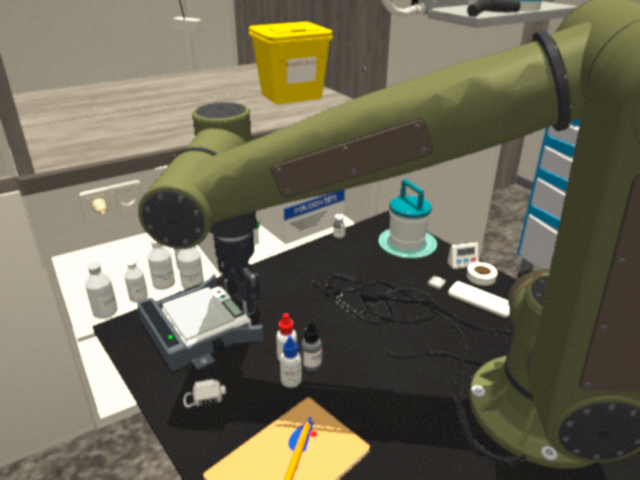

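The force dipped to 10 N (rollers clicking), then climbed to 21 N with no further travel, so it's at a hard stop. The picture shows the scale seated in the dock at (205,315). I'll back off and check that it stays.

>>> jog_arm:
  steps:
    - [-0.65,0,0,-0.5,0,0,0]
    - [-0.65,0,0,-1.5,0,0,0]
    - [-0.65,0,0,-2.5,0,0,0]
    - [-0.65,-3,0,-1,0,0,0]
    - [-0.65,-4,0,0,0,0,0]

```text
clock: 24.55
tcp_pos: [485.5, 261.5, 151.1]
orientation: [0.485, -0.513, 0.487, 0.514]
wrist_force: [0.2, -0.2, 0.2]
gripper_width: 70.5
```

>>> jog_arm:
  steps:
    - [-0.65,-4,0,0,0,0,0]
    - [-0.65,-4,0,0,0,0,0]
    - [-0.65,-4,0,-1,0,0,0]
    - [-0.65,-4,0,-1,0,0,0]
    - [-0.65,0,0,0,0,0,0]

```text
clock: 25.05
tcp_pos: [488.9, 243.0, 320.1]
orientation: [-0.49, 0.515, -0.481, -0.513]
wrist_force: [-0.3, 0.2, 0.0]
gripper_width: 70.5
```

Run:
```python
from h import *
look('p5')
from bench import *
c=read_camera("top");pickle.dump(c,open("top5.pkl","wb"))
c=read_camera("wrist");P=cloud(c);w=(P[...,0]>405)&(P[...,0]<560)&(P[...,1]>300)
rect(P,w&(P[...,2]>36)&(P[...,2]<45)&(P[...,1]<452),"pan w")
a=np.hstack([c["pixels"],cv2.imread("pics/p5_scene.png")[160:400,60:460,::-1].repeat(2,0)[:480,::2]])
cv2.imwrite("pics/fin.png",cv2.resize(a,(800,457))[:,:,::-1])
```

```text
25.05 [488.9 243.  320.1] [-0.3  0.2  0. ] jaw -176.78 rot [0.    0.007 0.01 ]
wrist pan 11095 40.1 ((477.558349609375, 402.17425537109375), (120.3362045288086, 99.12593078613281), 3.2675466537475586)
housing 18495 39.4 ((483.0361328125, 391.8417663574219), (155.88623046875, 138.15301513671875), 3.175090789794922)
scene pan 1762 38.9 ((477.1316833496094, 403.605712890625), (121.54664611816406, 98.75149536132812), 4.326457500457764)
housing 3315 37.8 ((482.1042175292969, 395.3563232421875), (154.6957244873047, 139.691650390625), 2.3564326763153076)
pan w 11567 40.1 ((477.6745910644531, 402.0755920410156), (120.23316955566406, 99.0611572265625), 2.9832215309143066)
```

View pics/fin.png

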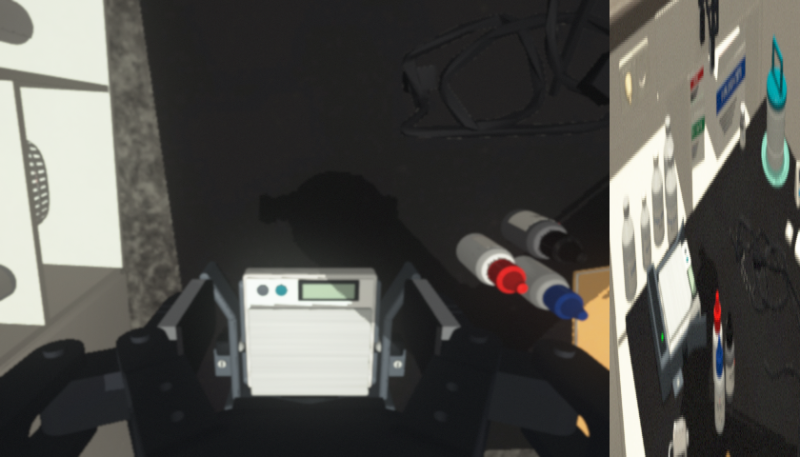

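The scale sits straight in the dock. The scene camera puts the pan centre at y 403.6, against 403.3 under push, so it didn't spring back. The pail and bottles are still standing, so I'll hand in.

Run:
```python
from bench import *
s=observe();print(s["clock"],s["wrist_force"]);print(hand_in())
```

```text
25.25 [ 0.3934684   0.49233717 -0.56413404]
the job is handed in; nothing more can be done
None
```

The pail is standing on the mat and the empty scale is in its dock. I handed the job in at 25.3 s with the arm clear of everything.

- **Pail:** I lifted it by its handle and set it down gently on the mat. Right after release the bar centre measured (516.0, -147.3) against the mat centre (516.3, -148.4), with the bar top at the right height. Later pictures show it still upright.
- **Scale:** I nudged its side once to line it up, then pushed it flat along the table, rear first, with two fingers on the front face. The force dipped to 10 N, then rose to 21 N with no further travel, which fits the rollers clicking and a hard stop. After I backed off it had not sprung back: the scene camera put the pan centre at y 403.6, against 403.3 under push.
- **Other things:** The last pictures show them standing where they were; I did not re-measure their positions.

**Not confirmed directly:** I could not read the contact bar's travel, so "fully home" rests on that stop and the position. The final origin came out at about y 388, while my camera estimates of the dock's home were 385–387. The wrist and scene cameras also differed by about 1.5 mm on the pan.

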